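# Hang the clawed caddy on the slotted rack

## Robot

A 6-joint arm with a two-finger parallel gripper is mounted at the origin on a cart in front of the work surface, level with it; the furniture and walls round the work are solid. World frame = base frame: x ahead of the robot, y to its left, z up, the work surface at z = 0. Lengths are in m, angles in rad, forces in N, time in s.
With the tool pointing down it reaches from about 0.375 to 0.9 m from the base axis. Payload 3.1 kg.
Tool frame: the origin (TCP) lies midway between the tips of the shut fingers; the grasp point (between the pads) lies robot.grip_depth behind it (robot.grip_depth is the distance from the TCP to the grasp point, in m); z points along the fingers, y is the line along which they close (so a half turn about z gives the same grasp; the last joint's range is limited). The gripper opens to 87 mm and grips with 3 to 60 N. Pads are 19 mm wide; open, the fingers measure 117 mm over their backs; the gripper's body (75 mm by 190 mm) begins 51 mm behind the grasp point.
Start: joints at [1.03, 0.527, 1.433, -0, 1.181, -0.178], TCP at [0.222, 0.584, 0.223] pointing down, gripper open.
Joint ranges: [-3.08, 3.08], [-0.75, 2.2], [0.22, 2.44], [-1.43, 4.57], [0, 2.65], [-2.85, 2.85]. Speed limits (rad/s): [2.79, 2.79, 3.14, 3.14, 3.14, 3.14].

## Interface

Orientations are given as a unit quaternion [x, y, z, w].
In Python, from rig import robot gives the robot as it stands.
- The arm moves only by the tool drive_effector, called after "Emit:" as name(argument=value, ...), one argument or row to a line, values as JSON. Schema: {"type":"object","properties":{"segments":{"type":"array","items":{"type":"array","items":{"type":"array","items":{"type":"number"},"minItems":4,"maxItems":4},"minItems":1,"maxItems":20},"minItems":1,"maxItems":1},"jaw":{"type":"number"},"grip_force":{"type":"number"},"only":{"type":"string"},"quiet":{"type":"boolean"},"lines":{"type":"string"}},"required":["segments"],"additionalProperties":false}. segments is a list that holds a single list of rows (three levels of brackets), with 1 to 20 rows, each of 4 numbers: dx, dy, dz in normalised numbers (1 is 0.6 m), then a turn about the tool's z in fractions of the full range, 1 being pi rad; each row shifts and turns the commanded pose from where the row before left it, along the tool's axes as they then stand; what a row does not reach is not made up. A row lasts 1/12 s, in which the tool goes at most 0.0417 m and 0.125 rad, less where a joint would pass 70% of its speed; a pose out of reach is approached as far as the arm can. jaw is the finger opening in m, set as the call begins (left out keeps the last). The fingers move at their own pace and stop on an object; grip_force is the grip in N (left out, the last holds). Time passes only in rows, so rows that do not move let the fingers close. The tool returns the time, the measured TCP pose, the force, the opening and the grip force at its end. only (a regular expression) keeps the lines of the reply that match it, lines (a string "A,B") keeps lines A to B, and quiet returns only ok. Input that does not fit is refused with a message, and nothing moves.
- robot.get_obs(): the state, without advancing time (a new reading comes with each control period).
- robot.camera(name): name is "side" or "top" or "wrist"; returns a dict with "img" (420x560x3 uint8, red, green, blue), "fx", "fy", "cx", "cy" (pixels), "xyz" and "attitude" of the camera in the world. Camera axes: x right, y down, z forward; pixel columns grow to the right and rows downward; lengths in m; the calibration is good to about 2 mm. A picture is of the moment at which its call begins. There is no depth.
- robot.hand_in(): hands the job in; it is judged then, once.
The state is a dict: "time": time; "q": joint angles; "joint_velocities": joint speeds; "joint_torque": joint torques, N m; "position": TCP position; "tool_rot": TCP orientation; "ft_force": force on the tool from outside, world axes, zero at the start; "moment": the same for the moment, N m; "grip_width": finger opening in m; "grip_force": force on a finger pad.
Only numpy, scipy, OpenCV 4.12 (cv2) and the standard library are available. Lean on these libraries where they do the work, as an engineer would, in place of code of your own. Each camera call takes 0.05 s, during which the arm holds its last target. There are 200 camera calls.

## Task

Hang the metal caddy that has two claws on its back on the slotted rack: put both claws through the slots of the two uprights and press it down until it is fully home and the rack's spring catch has snapped out over it. Leave it hanging there, and leave the plain caddy without claws where it stands.

Things in the scene. Friction and masses are not known exactly. Their poses are not given: they have to be found in the camera images.
- claw_caddy: Caddy to hang (mm): metal tray 90 deep (x), 150 wide (y), 80 high. Origin: centre of underside, z up, +x to its back. Strap handle along x at y=0, 14 wide, z 62-78; pinch across y at x=0, z=70 (clear below). Back plate's rear face x=45. Rear claws at y=+-50, 12 wide: neck z 62-70, tongue hangs to tip at z=42, x=66; gap plate to tongue 8 at neck, 15 at tip. Mid cross bar z 8-16, to x=57. 0.25 kg
- rack: Dark steel rack, fixed (mm). Origin: on the board, midway between uprights, in their front plane; +x to its back. Uprights at y=+-50, 42 wide, 6 thick, 166 high; slot in each 26 wide, z 112-156. Hang: caddy square to rack, its origin at z=78 (70-86), claws straight back through slots until back plate is 0-6 off or touches uprights, then straight down. Home: caddy origin at (-45, 0, 50).
- catch (a joint): Spring catch of the rack, steel nose 28 mm wide midway between the uprights, z 69 to 88 mm, front slopes. Slides back (+x): 0 = out (at rest, and locked over the caddy's cross bar), at most 0.012 m; 6 N at 0, 150 N/m. It is pushed back by the cross bar on the caddy's last 20 mm down, needs 5 to 15 N push besides the weight, and snaps out over the bar in the last 4 mm.
- plain_caddy: The other caddy, to be left alone: same metal, narrower (90 deep x 110 wide x 63 mm high), low rims all round, a like strap handle, but no claws and no tall back. Origin: centre of its underside, z up.

How it is judged:
At the end, for the whole second after the job is handed in: The clawed caddy hangs at rest on the rack, within 10 mm (depth), 15 mm (sideways) and -10/+6 mm (height) of fully home, level and square to the rack within 10 degrees; the catch is out again to within 3 mm; the plain caddy is within 30 mm of its start (x of claw_caddy in the frame of rack between -0.055 and -0.035 m and y of claw_caddy in the frame of rack between -0.015 and 0.015 m and z of claw_caddy in the frame of rack between 0.04 and 0.056 m and angle between claw_caddy's own z axis and vertical below 0.17 rad and angle between the y axis of claw_caddy and the y axis of rack, either way round below 0.17 rad and value of joint catch below 0.003 m and linear speed of claw_caddy below 0.02 m/s and distance of plain_caddy from where it was at the start of the episode below 0.03 m); the robot touches nothing.
It fails at once if the plain caddy is lifted or pushed away by more than 50 mm (distance of plain_caddy from where it was at the start of the episode above 0.05 m).
It also fails if it takes over 43 s, if anything falls off the work surface, if the arm or the gripper's body presses on something with over 40 N, if the wrist force passes 120 N, or if a joint passes its speed limit or range.

## Working session

There is one attempt and no reset: what is moved stays moved. The work goes in short steps, Python scripts to look and compute and a tool call to move; the robot and the scene stay as the last step left them, time stands still between calls to the robot, and variables do not carry over. Pictures are saved under pics/ and viewed, at most 10 in all, crops included, and the job is handed in when it is done.

```bash
ls; mkdir -p pics
```

Run:
```python
from rig import robot
import cv2,numpy as np
o=robot.get_obs();print(o['time'],o['position'],o['tool_rot'],robot.grip_depth)
for n in ['side','top','wrist']:
    c=robot.camera(n);cv2.imwrite(f'pics/{n}0.png',c['img'][:,:,::-1])
    print(n,[c[k] for k in('fx','fy','cx','cy','xyz','attitude')])
a=[cv2.imread(f'pics/{n}0.png') for n in ['side','top']]
```

```text
pics
rig.py
0.0 [0.22138839 0.5836831  0.22157218] [ 1.80379211e-01  9.83596538e-01 -1.02429845e-03 -3.76724136e-04] 0.0187
side [477.75425214519606, 477.75425214519606, 277.1596140868983, 203.15156312378062, array([ 0.48338494, -0.72967509,  0.66560274]), array([ 0.9052176 , -0.06517428,  0.02426182, -0.41921925])]
top [409.8117618266017, 409.8117618266017, 277.4216172906152, 206.6591976672152, array([ 0.47396251, -0.06625916,  0.97932277]), array([ 0.71585448, -0.6957297 ,  0.04678108, -0.03638791])]
wrist [310.049044045878, 310.049044045878, 284.74066684890914, 210.93106303175642, array([0.15774109, 0.60790007, 0.38319125]), array([0.81654126, 0.56364517, 0.06983286, 0.10338214])]
```

View pics/side0.png

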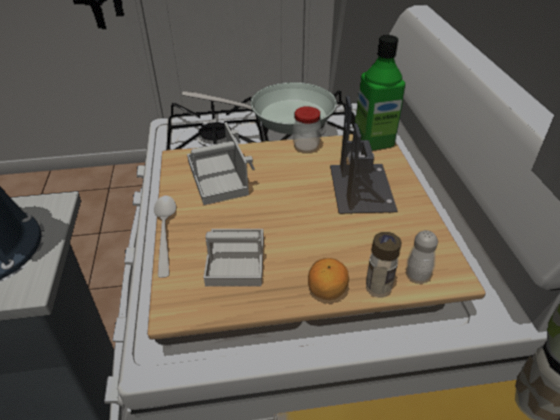

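View pics/top0.png

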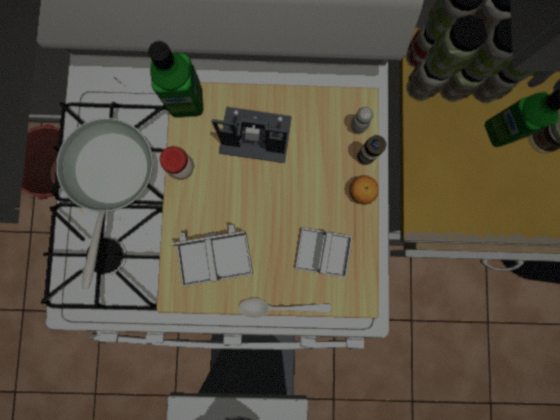

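Side: clawed caddy at about (220,165), plain caddy (235,260), rack (362,165). Top: clawed caddy (215,258) with claws at (183,236) and (231,229), plain caddy (323,252), rack (255,133). I'll enlarge both to pick the features.

Run:
```python
import cv2,numpy as np
t=cv2.imread('pics/top0.png');s=cv2.imread('pics/side0.png')
def crop(im,x,y,w,h,W,H):
    c=cv2.resize(im[y:y+h,x:x+w],(W,H),interpolation=cv2.INTER_CUBIC)
    c=np.clip(c.astype(float)*1.5,0,255).astype(np.uint8)
    k=W/w
    for i in range(0,w,10):
        cv2.line(c,(int(i*k),0),(int(i*k),8 if i%20 else 14),(0,0,255),1)
        if i%20==0: cv2.putText(c,str(x+i),(int(i*k)+2,14),0,.35,(0,0,255))
    for i in range(0,h,10):
        cv2.line(c,(0,int(i*k)),(8,int(i*k)),(0,0,255),1)
        if i%20==0: cv2.putText(c,str(y+i),(9,int(i*k)+4),0,.35,(0,0,255))
    return c
a=np.vstack([np.hstack([crop(t,165,215,100,75,400,300),crop(t,205,95,100,75,400,300)]),
 np.hstack([crop(s,175,120,100,90,400,360)[:300],crop(s,315,90,100,120,333,400)[:400][:,:]][0:1]+[cv2.resize(crop(s,315,90,100,130,400,520),(400,300))])])
cv2.imwrite('pics/c1.png',a)
```

```text
(no output)
```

View pics/c1.png

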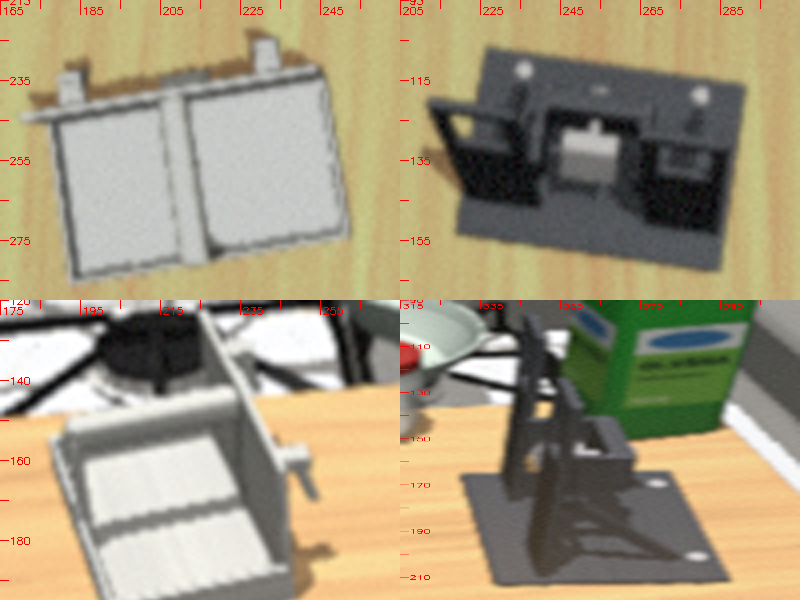

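Enlarged: the clawed caddy's back edge runs (170.5,244.5)–(245.5,232.5) in top and its strap (209,238)–(213.7,280.5). The rack base corners are (227,107), (291,117), (284.5,162.5), (219.5,154). In side, the upright tops are at (347,98) and (356,124).

Create h.py:
```python
import numpy as np,cv2
from scipy.spatial.transform import Rotation as R
from rig import robot
def ray(c,p):
    d=R.from_quat(c['attitude']).apply([(p[0]-c['cx'])/c['fx'],(p[1]-c['cy'])/c['fy'],1]);return np.array(c['xyz']),d/np.linalg.norm(d)
def plane(c,p,z):
    o,d=ray(c,p);return o+d*(z-o[2])/d[2]
def tri(c1,p1,c2,p2):
    a,u=ray(c1,p1);b,v=ray(c2,p2)
    s=np.linalg.lstsq(np.c_[u,-v],b-a,rcond=None)[0]
    P,Q=a+u*s[0],b+v*s[1];return (P+Q)/2,np.linalg.norm(P-Q)
def yaw(a,b):
    return np.arctan2(b[1]-a[1],b[0]-a[0])
```

Run:
```python
from h import *
np.set_printoptions(precision=4,suppress=True)
t=robot.camera('top');s=robot.camera('side')
print('handle back',tri(t,(208.8,238),s,(234,145)),'front',tri(t,(213.7,280.5),s,(192.5,151)))
a=plane(t,(170.5,244.5),.08);b=plane(t,(245.5,232.5),.08);print('back edge',a,b,'len',np.linalg.norm(a-b),'yaw(+x)',yaw(b,a)-np.pi/2)
h0=plane(t,(213.7,280.5),.07);h1=plane(t,(208.8,238),.07);print('handle70',h0,h1,yaw(h0,h1))
for z in(.002,):
  q=[plane(t,p,z) for p in[(227,107),(291.25,117),(284.5,162.5),(219.5,153.75)]]
  q2=[plane(s,p,z) for p in[(382,165),(397.5,211),(339.5,211),(330,167)]]
  print(np.array(q),np.array(q2))
  print('yaw',yaw(q[1],q[0])-np.pi/2,yaw(q[2],q[3])-np.pi/2,yaw(q[3],q[0]),yaw(q[2],q[1]))
# upright tops, front edges
u=[plane(t,p,.166) for p in[(212,119.5),(236,125),(266.5,130.5),(287,132.5)]];print(np.array(u))
print('top far',tri(t,(212,119.5),s,(345.5,97)),'near',tri(t,(287,132.5),s,(356,124)))
u=[plane(t,p,.002) for p in[(222.5,145),(240,146),(266,151),(284,153)]];print('feet',np.array(u))
u=[tri(t,(230.5,112),s,(379,170)),tri(t,(280,119),s,(389,200.5))];print(u)
```

```text
handle back (array([0.5038, 0.0594, 0.1494]), np.float64(0.0016351473437686826)) front (array([0.4219, 0.0452, 0.1532]), np.float64(0.002283717094243706))
back edge [0.4907 0.1524 0.08  ] [ 0.5214 -0.0097  0.08  ] len 0.16494895123843542 yaw(+x) 0.18740330084805668
handle70 [0.4153 0.0564 0.07  ] [0.5075 0.0714 0.07  ] 0.161563331939464
[[ 0.8336  0.0521  0.002 ]
 [ 0.8133 -0.107   0.002 ]
 [ 0.6984 -0.0933  0.002 ]
 [ 0.7151  0.0654  0.002 ]] [[ 0.8482  0.1455  0.002 ]
 [ 0.8303 -0.0181  0.002 ]
 [ 0.7104  0.0002  0.002 ]
 [ 0.7254  0.1564  0.002 ]]
yaw -0.12643514965264346 -0.10520222935886903 -0.11148298511246893 -0.11885511263453333
[[ 0.7457  0.0618  0.166 ]
 [ 0.7357  0.0123  0.166 ]
 [ 0.7262 -0.0503  0.166 ]
 [ 0.7234 -0.0923  0.166 ]]
top far (array([0.7184, 0.0502, 0.2403]), np.float64(0.004831543117633238)) near (array([ 0.6942, -0.0893,  0.2662]), np.float64(0.0030220163133653573))
feet [[ 0.7372  0.0591  0.002 ]
 [ 0.736   0.0164  0.002 ]
 [ 0.7256 -0.0474  0.002 ]
 [ 0.722  -0.0915  0.002 ]]
[(array([0.7965, 0.0349, 0.0734]), np.float64(0.0015621034499499027)), (array([ 0.7791, -0.0784,  0.087 ]), np.float64(0.0015246885572284677))]
```

The two views agree only if the board stands about 75 mm above z=0, so I'll redo everything by triangulation.

Run:
```python
from h import *
np.set_printoptions(precision=4,suppress=True)
t=robot.camera('top');s=robot.camera('side')
for p,q in zip([(227,107),(291.25,117),(284.5,162.5),(219.5,153.75)],[(382,165),(397.5,211),(339.5,211),(330,167)]): print('base',tri(t,p,s,q))
B=.076
q=[plane(t,p,B+.003) for p in[(227,107),(291.25,117),(284.5,162.5),(219.5,153.75)]]
print(np.array(q),[np.linalg.norm(q[i]-q[(i+1)%4]) for i in range(4)])
print('yaw',yaw(q[1],q[0])-np.pi/2,yaw(q[2],q[3])-np.pi/2,yaw(q[3],q[0]),yaw(q[2],q[1]))
u=[plane(t,p,B+.003) for p in[(222.5,145),(240,146),(266,151),(284,153)]];print('feet',np.array(u))
u=[plane(t,p,B+.166) for p in[(212,119.5),(287,132.5)]];print('top',np.array(u),np.linalg.norm(u[0]-u[1]))
a=plane(t,(170.5,244.5),B+.08);b=plane(t,(245.5,232.5),B+.08);print('back edge',a,b,'len',np.linalg.norm(a-b),'yaw(+x)',yaw(b,a)-np.pi/2, (a+b)/2)
h0=plane(t,(213.7,280.5),B+.078);h1=plane(t,(208.8,238),B+.078);print('handle',h0,h1,yaw(h0,h1),np.linalg.norm(h1-h0),(h0+h1)/2)
print('claws',plane(t,(183,233),B+.07),plane(t,(231.3,225.3),B+.07), 'tip tri near', tri(t,(231.3,225.3),s,(250,157)))
o=robot.get_obs();print(o['time'],o['position'],R.from_quat(o['tool_rot']).as_matrix())
```

```text
base (array([0.8051, 0.0427, 0.0799]), np.float64(0.0004114584274721))
base (array([ 0.7871, -0.1039,  0.0818]), np.float64(0.0027917398914853045))
base (array([ 0.6807, -0.0911,  0.0848]), np.float64(0.0025944306154130196))
base (array([0.6971, 0.0552, 0.0777]), np.float64(0.0012884025022987817))
[[ 0.8052  0.0428  0.079 ]
 [ 0.7866 -0.1038  0.079 ]
 [ 0.6807 -0.0912  0.079 ]
 [ 0.6961  0.055   0.079 ]] [np.float64(0.1478051545355272), np.float64(0.10665186375098731), np.float64(0.14700528814599978), np.float64(0.10978218847512188)]
yaw -0.12643514965264369 -0.10520222935886969 -0.11148298511246911 -0.1188551126345333
feet [[ 0.7164  0.0492  0.079 ]
 [ 0.7154  0.0099  0.079 ]
 [ 0.7058 -0.0489  0.079 ]
 [ 0.7024 -0.0895  0.079 ]]
top [[ 0.7203  0.0498  0.242 ]
 [ 0.7001 -0.0898  0.242 ]] 0.14109538642617275
back edge [0.4893 0.1339 0.156 ] [ 0.5174 -0.0145  0.156 ] len 0.15100943955996196 yaw(+x) 0.18740330084805734 [0.5034 0.0597 0.156 ]
handle [0.4208 0.0451 0.154 ] [0.5044 0.0587 0.154 ] 0.16156333193946393 0.08476922154874696 [0.4626 0.0519 0.154 ]
claws [0.5133 0.1125 0.146 ] [0.5318 0.0155 0.146 ] tip tri near (array([0.5308, 0.0153, 0.1485]), np.float64(0.0015346329839564833))
0.35 [0.2217 0.5842 0.2223] [[-0.9349  0.3549 -0.0003]
 [ 0.3549  0.9349 -0.0004]
 [ 0.0001 -0.0005 -1.    ]]
```

Careful with the scale: shifts go in shares of 0.6 m and turns go in shares of pi rad. That gives: -0.029 m is -0.0483, -0.025 m is -0.0417.

Emit:
drive_effector(
  segments=[
    [[-0.0167,-0.0167,0,0],[-0.0417,-0.0417,0,0],[-0.0483,-0.0483,0,0],[-0.0483,-0.0483,0,0],[-0.0483,-0.0483,0,0],[-0.0483,-0.0483,0,0],[-0.0483,-0.0483,0,0],[-0.0483,-0.0483,0,0],[-0.0483,-0.0483,0,0],[-0.0483,-0.0483,0,0],[-0.0483,-0.0483,0,0],[-0.0483,-0.0483,0,0],[-0.0483,-0.0483,0,0],[-0.0483,-0.0483,0,0],[-0.03,-0.035,0,0],[-0.0167,-0.0167,0,0]],
  ],
  jaw=0.087,
  grip_force=30,
)

```text
time: 1.68
position: [0.461, 0.0479, 0.2229]
tool_rot: [0.182, 0.983, -0.0, 0.001]
ft_force: [0.1, 0.8, -0.1]
grip_width: 0.0873
grip_force: 0.0
```

Emit:
drive_effector(
  segments=[
    [[0,0,0,-0.035],[0,0,0,-0.035],[0,0,0,-0.035],[0,0,0,-0.035],[0,0,0,-0.0344],[0,0,0,0]],
  ],
)

```text
time: 2.18
position: [0.4592, 0.0513, 0.2227]
tool_rot: [-0.093, 0.996, -0.0, 0.0]
ft_force: [-0.5, -0.3, -0.0]
grip_width: 0.0869
grip_force: 0.0
```

Run:
```python
from h import *
np.set_printoptions(precision=4,suppress=True)
c=robot.camera('wrist');cv2.imwrite('pics/w1.png',c['img'][:,:,::-1]);o=robot.get_obs();print(o['time'],o['position'],R.from_quat(o['tool_rot']).as_matrix(),o['q'],o['ft_force'],c['xyz'],c['attitude'])
```

```text
2.2333 [0.4592 0.0514 0.2227] [[-0.9833 -0.1818  0.0003]
 [-0.1818  0.9833  0.    ]
 [-0.0003 -0.     -1.    ]] [-0.1313  0.309   1.8273  0.0001  1.005  -1.8849] [ 0.3673  0.0205 -0.2801] [0.3921 0.0387 0.3842] [0.633  0.764  0.096  0.0799]
```

View pics/w1.png

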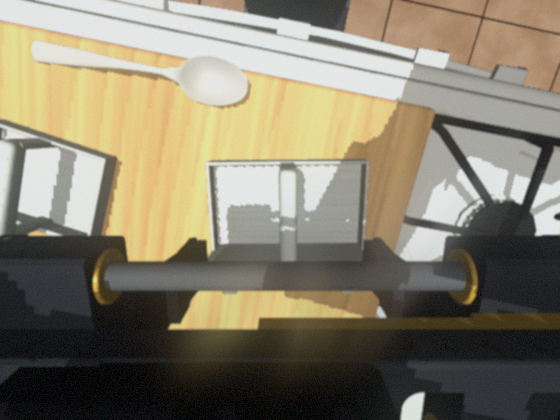

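The strap appears upright at (289,165)–(289,255) between the fingers, and the tray is square in the view. I'll check its lateral offset, then descend and close.

Run:
```python
from h import *
np.set_printoptions(precision=4,suppress=True)
c=robot.camera('wrist');t=robot.camera('top');o=robot.get_obs();M=R.from_quat(o['tool_rot']).as_matrix()
g=c['img'].astype(int).sum(2)
for p in[(288.5,172),(289,250)]:
  w=plane(c,p,.154);print(w,M.T@(w-o['position']))
for p in[(209,163),(367,160)]: # front rim of tray
  w=plane(c,p,.13);print(w,M.T@(w-o['position']))
```

```text
[0.4201 0.047  0.154 ] [0.0392 0.0027 0.0686]
[0.4807 0.0588 0.154 ] [-0.0225  0.0033  0.0687]
[ 0.4276 -0.0172  0.13  ] [ 0.0435 -0.0617  0.0926]
[0.4018 0.1087 0.13  ] [0.046  0.0667 0.0926]
```

Emit:
drive_effector(
  segments=[
    [[0,0,0.0333,0],[0,0,0.05,0],[0,0,0.0417,0],[0,0,0.025,0],[0,0,0.01,0],[0,0,0,0]],
  ],
)

```text
time: 2.83
position: [0.4583, 0.0515, 0.1254]
tool_rot: [-0.092, 0.996, 0.0, -0.002]
ft_force: [-0.5, -0.8, -0.4]
grip_width: 0.0874
grip_force: 0.0
```

Emit:
drive_effector(
  segments=[
    [[0,0.005,0,0],[0,0,0,0]],
  ],
)

```text
time: 3.0
position: [0.4593, 0.0546, 0.1275]
tool_rot: [-0.092, 0.996, -0.0, 0.001]
ft_force: [-0.4, 0.1, -0.3]
grip_width: 0.0869
grip_force: 0.0
```

Emit:
drive_effector(
  segments=[
    [[0,0,0,0],[0,0,0,0],[0,0,0,0],[0,0,0,0],[0,0,0,0],[0,0,0,0],[0,0,0,0],[0,0,0,0],[0,0,0,0],[0,0,0,0]],
  ],
  jaw=0.0,
  grip_force=40,
)

```text
time: 3.83
position: [0.4585, 0.0543, 0.1265]
tool_rot: [-0.092, 0.996, 0.0, -0.0]
ft_force: [-0.3, 0.7, -0.6]
grip_width: 0.0283
grip_force: 0.0
```

Emit:
drive_effector(
  segments=[
    [[0,0,-0.0167,0],[0,0,-0.05,0],[0,0,-0.0583,0],[0,0,-0.0583,0],[0,0,-0.0333,0],[0,0,0,0]],
  ],
)

```text
time: 4.33
position: [0.4616, 0.0541, 0.2611]
tool_rot: [-0.093, 0.996, -0.001, 0.005]
ft_force: [-0.3, -0.2, -0.0]
grip_width: 0.0006
grip_force: 0.0
```

Run:
```python
from h import *
np.set_printoptions(precision=4,suppress=True)
o=robot.get_obs();print(o['time'],o['position'],o['ft_force'],o['moment'])
t=robot.camera('top');s=robot.camera('side')
f=lambda im,x,y,w,h:np.clip(cv2.resize(im['img'][y:y+h,x:x+w,::-1],(400,600),interpolation=cv2.INTER_CUBIC)*1.4,0,255)
cv2.imwrite('pics/t2.png',t['img'][:,:,::-1]);cv2.imwrite('pics/s2.png',s['img'][:,:,::-1])
cv2.imwrite('pics/ts2.png',np.hstack([f(t,150,95,120,180),f(s,170,40,120,180)]))
```

```text
4.3333 [0.4616 0.0541 0.2611] [-0.2619 -0.1848 -0.0319] [ 0.0152 -0.011   0.0071][ WARN:0@1.283] global loadsave.cpp:1063 imwrite_ Unsupported depth image for selected encoder is fallbacked to CV_8U.
```

View pics/ts2.png

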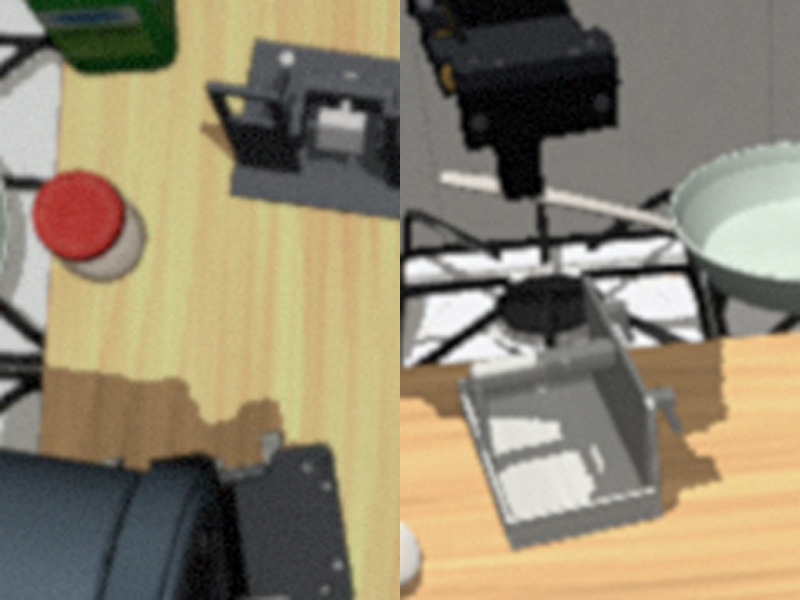

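The fingers were still closing at 28 mm when I lifted. The caddy stands unmoved, with its strap at about (540,370) in the right half. I'll reopen, descend and wait longer.

Emit:
drive_effector(
  segments=[
    [[0,0,0,0],[0,0,0,0],[0,0,0,0],[0,0,0,0],[0,0,0,0],[0,0,0,0],[0,0,0,0],[0,0,0,0],[0,0,0,0],[0,0,0,0],[0,0,0,0],[0,0,0,0]],
  ],
  jaw=0.06,
  grip_force=40,
)

```text
time: 5.43
position: [0.4585, 0.0544, 0.2566]
tool_rot: [-0.092, 0.996, -0.0, 0.0]
ft_force: [-0.0, -0.3, -0.7]
grip_width: 0.0597
grip_force: 0.0
```

Emit:
drive_effector(
  segments=[
    [[0,0,0.025,0],[0,0,0.05,0],[0,0,0.0583,0],[0,0,0.05,0],[0,0,0.025,0],[0,0,0.0083,0],[0,0,0,0]],
  ],
)

```text
time: 6.02
position: [0.4579, 0.0544, 0.1255]
tool_rot: [-0.092, 0.996, 0.0, -0.001]
ft_force: [0.2, 0.2, 0.1]
grip_width: 0.0602
grip_force: 0.0
```

Emit:
drive_effector(
  segments=[
    [[0,0,0,0],[0,0,0,0],[0,0,0,0],[0,0,0,0],[0,0,0,0],[0,0,0,0],[0,0,0,0],[0,0,0,0],[0,0,0,0],[0,0,0,0],[0,0,0,0],[0,0,0,0],[0,0,0,0],[0,0,0,0]],
  ],
  jaw=0.0,
  grip_force=40,
)

```text
time: 7.18
position: [0.4586, 0.0543, 0.1267]
tool_rot: [-0.093, 0.996, -0.0, 0.0]
ft_force: [-1.0, 0.3, 4.6]
grip_width: 0.0135
grip_force: 40.0
```

In the tool's units: -0.025 m is -0.0417, -0.02 m is -0.0333, 0.1 rad is 0.0318.

Emit:
drive_effector(
  segments=[
    [[0,0,-0.0133,0],[0,0,-0.0333,0],[0,0,-0.0417,0],[0,0,-0.0333,0],[0,0,-0.0083,0.0159],[0,0,0,0.0318],[0,0,0,0.0318],[0,0,0,0.0172],[0,0,0,0]],
  ],
)

```text
time: 7.93
position: [0.4578, 0.0545, 0.2044]
tool_rot: [0.06, 0.998, 0.0, -0.001]
ft_force: [0.1, 0.3, -3.5]
grip_width: 0.0134
grip_force: 40.0
```

Emit:
drive_effector(
  segments=[
    [[-0.0167,-0.005,0,0],[-0.0333,-0.0083,0,0],[-0.0417,-0.0117,0,0],[-0.0417,-0.0117,0,0],[-0.0417,-0.0117,0,0],[-0.0417,-0.0117,0,0],[-0.0333,-0.0083,0,0],[-0.0167,-0.005,0,0],[-0.005,0,0,0],[0,0,0,0],[0,0,0,0]],
  ],
)

```text
time: 8.85
position: [0.6136, -0.0081, 0.2039]
tool_rot: [0.059, 0.998, 0.0, -0.002]
ft_force: [0.6, 0.7, -2.5]
grip_width: 0.0133
grip_force: 40.0
```

Run:
```python
from h import *
np.set_printoptions(precision=4,suppress=True)
o=robot.get_obs();print(o['time'],o['position'],o['ft_force'],o['moment'],R.from_quat(o['tool_rot']).as_matrix())
t=robot.camera('top');s=robot.camera('side');w=robot.camera('wrist')
def f(im,x,y,w,h,W,H):
    c=np.clip(cv2.resize(im['img'][y:y+h,x:x+w,::-1],(W,H),interpolation=cv2.INTER_CUBIC)*1.5,0,255).astype(np.uint8);k=W/w
    for i in range(0,w,20):cv2.putText(c,str(x+i),(int(i*k),10),0,.35,(0,0,255));cv2.line(c,(int(i*k),0),(int(i*k),5),(0,0,255))
    for i in range(0,h,20):cv2.putText(c,str(y+i),(0,int(i*k)+4),0,.35,(0,0,255))
    return c
cv2.imwrite('pics/t3.png',t['img'][:,:,::-1]);cv2.imwrite('pics/s3.png',s['img'][:,:,::-1]);cv2.imwrite('pics/w3.png',w['img'][:,:,::-1])
cv2.imwrite('pics/ts3.png',np.hstack([f(t,190,90,120,180,400,600),f(s,270,40,120,180,400,600)]))
```

```text
8.85 [ 0.6136 -0.0081  0.2039] [ 0.5966  0.7417 -2.5073] [0.0635 0.1059 0.0177] [[-0.993   0.118  -0.0031]
 [ 0.118   0.993   0.0008]
 [ 0.0031  0.0004 -1.    ]]
```

View pics/ts3.png

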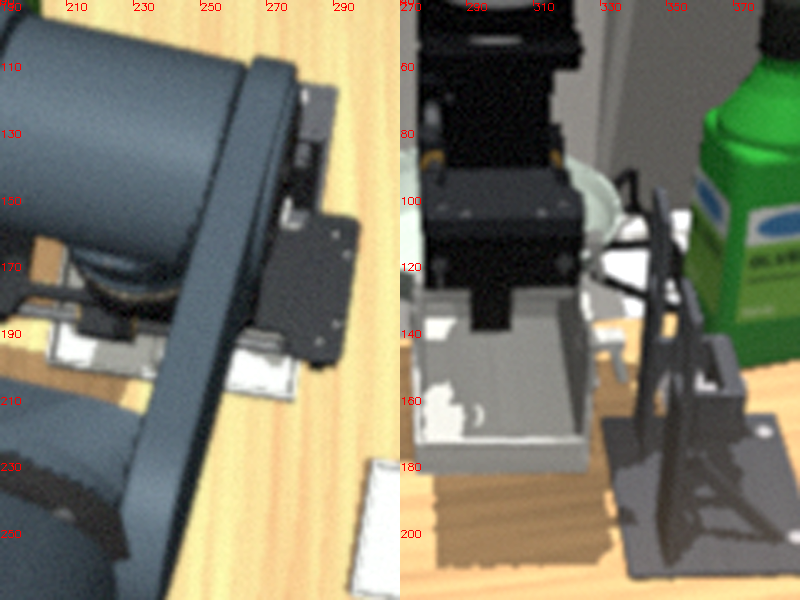

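Side: the caddy hangs level in front of the rack, with near claw neck (330,139) and tip (336.6,154.6), and near underside corners (274.5,181) and (326.4,181). I'll compare these with the pose I expect.

Add to h.py:
```python
def proj(c,P):
    v=R.from_quat(c['attitude']).inv().apply(np.array(P)-c['xyz']);return v[:,:2]/v[:,2:]*c['fx']+[c['cx'],c['cy']]
```

Run:
```python
from h import *
np.set_printoptions(precision=4,suppress=True)
s=robot.camera('side');o=robot.get_obs();M=R.from_quat(o['tool_rot']).as_matrix()
p=o['position'];X=-M[:,0];Y=M[:,1];Z=-M[:,2]
# caddy origin: 70 mm below grasp point; z from lift: TCP .1267 -> origin at .076
O=p-Z*(.1267-.076)
P=lambda x,y,z:O+X*x/1e3+Y*y/1e3+Z*z/1e3
print('caddy corners/neck/tip',proj(s,[P(-45,-75,0),P(45,-75,0),P(53,-56,70),P(66,-56,42)]))
a=-.118;rx=np.array([np.cos(a),np.sin(a),0]);ry=np.array([-np.sin(a),np.cos(a),0]);ro=np.array([.7098,-.0202,.076])
Q=lambda x,y,z:ro+rx*x/1e3+ry*y/1e3+[0,0,z/1e3]
print('rack near foot, near top, far top',proj(s,[Q(0,-71,3),Q(0,-71,166),Q(0,71,166),Q(0,63,156),Q(0,63,112),Q(0,-63,112)]))
print('rel',rx@(O-ro),ry@(O-ro),O[2]-ro[2],np.arctan2(X[1],X[0])-a)
```

```text
caddy corners/neck/tip [[272.3606 182.9367]
 [323.9853 181.8793]
 [329.9029 141.8602]
 [336.459  155.4947]]
rack near foot, near top, far top [[349.4819 212.2431]
 [358.2102 137.2525]
 [346.7294  95.7973]
 [346.8472 102.734 ]
 [344.9258 123.3527]
 [354.3914 161.5228]]
rel -0.09649654500033715 0.0007903556206102355 0.0779646913251915 -6.236407560865354e-05
```

The claw prediction matches within about 2 px and the rack within a few px, so I'll advance gently and watch the force.

In the tool's units: -0.01 m is -0.0167, -0.005 m is -0.0083.

Emit:
drive_effector(
  segments=[
    [[-0.0083,-0.0017,0,0],[-0.0167,0,0,0],[-0.0167,0,0,0],[-0.0083,0,0,0],[-0.0083,0,0,0],[-0.0067,0,0,0],[0,0,0,0],[0,0,0,0]],
  ],
)

```text
time: 9.72
position: [0.6535, -0.0142, 0.2044]
tool_rot: [0.059, 0.998, 0.0, -0.0]
ft_force: [-0.1, 0.8, -2.7]
grip_width: 0.0133
grip_force: 40.0
```

Emit:
drive_effector(
  segments=[
    [[-0.005,0,0,0],[-0.005,0,0,0],[-0.0033,0,0,0],[0,0,0,0],[0,0,0,0]],
  ],
)

```text
time: 10.13
position: [0.659, -0.0148, 0.2042]
tool_rot: [0.059, 0.998, 0.0, -0.003]
ft_force: [-5.6, 0.3, -0.7]
grip_width: 0.0134
grip_force: 40.0
```

Run:
```python
from h import *
np.set_printoptions(precision=4,suppress=True)
s=robot.camera('side');o=robot.get_obs();print(o['time'],o['position'],o['ft_force'],o['moment'])
c=np.clip(cv2.resize(s['img'][80:220,280:400,::-1],(600,600*140//120//1),interpolation=cv2.INTER_CUBIC)*1.6,0,255).astype(np.uint8)
cv2.imwrite('pics/s4.png',c[:600])
```

```text
10.1833 [ 0.6591 -0.0148  0.2042] [-5.5226 -0.3656 -0.9983] [0.0942 0.8764 0.0012]
```

View pics/s4.png

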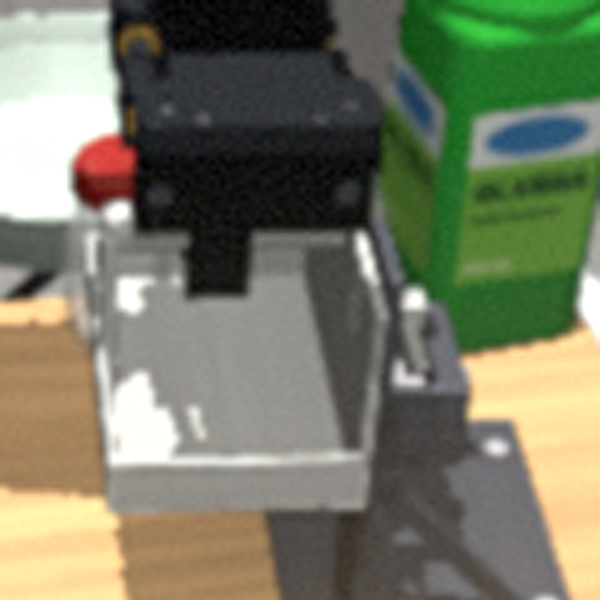

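The near claw tip shows behind the upright at (415,330), and the 5.6 N means the back plate touches the uprights. I'll back off 1.5 mm, raise the grip force and press down.

In the tool's units: 0.005 m is 0.0083, 0.004 m is 0.0067.

Emit:
drive_effector(
  segments=[
    [[0.0025,0,0,0],[0,0,0,0],[0,0,0.0067,0],[0,0,0.0083,0],[0,0,0.005,0],[0,0,0,0]],
  ],
  grip_force=60,
)

```text
time: 10.68
position: [0.6588, -0.0148, 0.1941]
tool_rot: [0.059, 0.998, 0.0, -0.001]
ft_force: [-8.4, 1.2, 7.4]
grip_width: 0.013
grip_force: 60.0
```

Emit:
drive_effector(
  segments=[
    [[0,0,0.0067,0],[0,0,0.0067,0],[0,0,0,0]],
  ],
)

```text
time: 10.93
position: [0.6585, -0.0146, 0.1867]
tool_rot: [0.059, 0.998, 0.0, -0.001]
ft_force: [-8.6, 0.8, 10.0]
grip_width: 0.0136
grip_force: 60.0
```

Emit:
drive_effector(
  segments=[
    [[0,0,0.005,0],[0,0,0.005,0],[0,0,0.0033,0],[0,0,0,0],[0,0,0,0]],
  ],
)

```text
time: 11.35
position: [0.6592, -0.0148, 0.1766]
tool_rot: [0.059, 0.998, 0.0, -0.001]
ft_force: [-6.1, 0.3, 1.6]
grip_width: 0.013
grip_force: 60.0
```

In the tool's units: 0.002 m is 0.0033.

Emit:
drive_effector(
  segments=[
    [[0,0,0.0033,0],[0,0,0,0],[0,0,0,0]],
  ],
)

```text
time: 11.6
position: [0.6592, -0.0148, 0.1765]
tool_rot: [0.059, 0.998, -0.0, -0.001]
ft_force: [-9.0, 1.3, 9.0]
grip_width: 0.0133
grip_force: 60.0
```

Emit:
drive_effector(
  segments=[
    [[0,0,0.0033,0],[0,0,0,0],[0,0,0,0]],
  ],
)

```text
time: 11.85
position: [0.6592, -0.0148, 0.1764]
tool_rot: [0.059, 0.998, -0.0, -0.001]
ft_force: [-11.6, 2.0, 17.1]
grip_width: 0.0135
grip_force: 60.0
```

Run:
```python
from h import *
s=robot.camera('side');o=robot.get_obs();print(o['time'],o['position'],o['ft_force'],o['moment'])
```

```text
11.9 [ 0.65916454 -0.01476532  0.17638821] [-11.52960038   1.78427972  16.43736276] [0.17054823 1.83681748 0.06669287]
```

It's seated hard at 27.8 mm down. A small upward tug will test the catch before I release.

In the tool's units: -0.004 m is -0.0067, -0.003 m is -0.005.

Emit:
drive_effector(
  segments=[
    [[0.0017,0,-0.0067,0],[0,0,-0.005,0],[0,0,0,0],[0,0,0,0]],
  ],
)

```text
time: 12.23
position: [0.6592, -0.0149, 0.1793]
tool_rot: [0.059, 0.998, 0.0, -0.0]
ft_force: [-4.2, 1.8, -0.5]
grip_width: 0.0134
grip_force: 60.0
```

Emit:
drive_effector(
  segments=[
    [[0,0,0.005,0],[0,0,0,0]],
  ],
)

```text
time: 12.4
position: [0.659, -0.0149, 0.1765]
tool_rot: [0.059, 0.998, 0.0, -0.0]
ft_force: [-4.8, 0.7, 1.3]
grip_width: 0.0127
grip_force: 60.0
```

Emit:
drive_effector(
  segments=[
    [[0,0,0,0],[0,0,0,0],[0,0,0,0],[0,0,0,0],[0,0,0,0],[0,0,0,0],[0,0,0,0],[0,0,0,0],[0,0,0,0],[0,0,0,0]],
  ],
  jaw=0.06,
  grip_force=20,
)

```text
time: 13.23
position: [0.6593, -0.015, 0.1766]
tool_rot: [0.059, 0.998, 0.0, 0.0]
ft_force: [-1.0, 0.1, 0.5]
grip_width: 0.0593
grip_force: 0.0
```

Emit:
drive_effector(
  segments=[
    [[0,0,-0.0167,0],[0,0,-0.0417,0],[0,0,-0.0583,0],[0,0,-0.0583,0],[0.0167,0,-0.05,0],[0.0583,0,0,0],[0.0667,0,0,0],[0.0667,0,0,0],[0.0667,0,0,0],[0.05,0,0,0],[0,0,0,0],[0,0,0,0]],
  ],
)

```text
time: 14.23
position: [0.4644, 0.0085, 0.3128]
tool_rot: [0.059, 0.998, -0.0, 0.001]
ft_force: [0.2, 0.0, -0.1]
grip_width: 0.0597
grip_force: 0.0
```

Run:
```python
from h import *
s=robot.camera('side');t=robot.camera('top')
z=lambda c,x,y:np.clip(cv2.resize(c['img'][y:y+120,x:x+100,::-1],(400,480),interpolation=cv2.INTER_CUBIC)*1.6,0,255).astype(np.uint8)
cv2.imwrite('pics/f5.png',np.hstack([z(s,300,90),z(t,205,90)]))
b=cv2.imread('pics/top0.png')[225:285,285:360].astype(int);print('plain diff',abs(t['img'][225:285,285:360,::-1].astype(int)-b).mean())
```

```text
plain diff 17.243333333333332
```

View pics/f5.png

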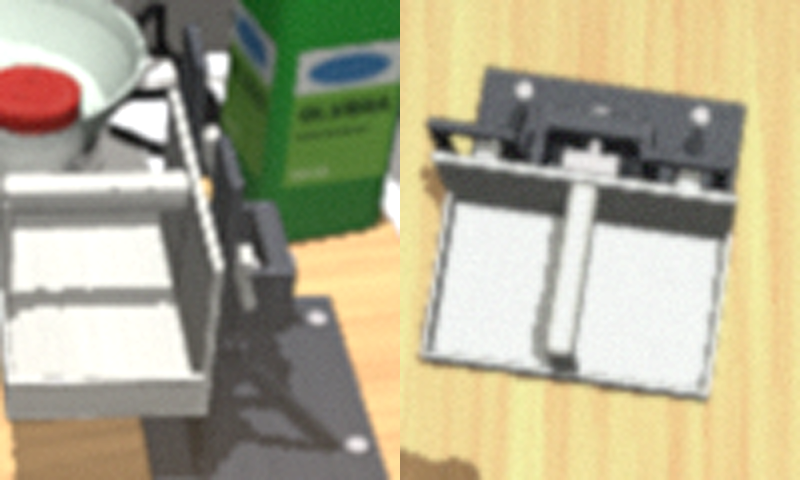

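Both claws are through and seated, and the caddy is square. The catch's rear pin is at (598,145) in the right half, the same pixel as before the job (allowing for the 5 px crop offset). The release at 10 → 1.6 N also fits a snap. I'll check the catch and the plain caddy numerically, then hand in.

Run:
```python
from h import *
t=robot.camera('top')['img'][:,:,::-1];b=cv2.imread('pics/top0.png')
g=lambda i:cv2.cvtColor(np.ascontiguousarray(i),6)
def shift(y0,y1,x0,x1,m=5):
    r=cv2.matchTemplate(g(t)[y0-m:y1+m,x0-m:x1+m],g(b)[y0:y1,x0:x1],cv2.TM_CCOEFF_NORMED);_,v,_,l=cv2.minMaxLoc(r);return l[0]-m,l[1]-m,round(v,2)
print('catch rear',shift(122,130,245,262,4),'plain',shift(225,280,292,355))
```

```text
catch rear (0, 0, 1.0) plain (0, 0, 1.0)
```

```bash
python3 -c "
from rig import robot
print(robot.hand_in())"
```

```text
the job is handed in; nothing more can be done
None
```

The clawed caddy hangs fully home on the rack with the catch back out over its bar, the plain caddy hasn't moved, and the job was handed in after about 14 of the 43 s; no verdict was returned.

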